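Fit the second bar of a slide staining rack and hold it for tightening

TASK

The staining rack has lost its front bar. Press the call bell right down so that a colleague comes to tighten the thumbscrews, then take the long steel bar from the notched rest, thread it endwise through both empty front bushings of the rack, one after the other, and finish still gripping it, keeping it still, sticking out at least a finger's breadth (20 mm) at both ends and not forced against the bushings. Leave the glass rod, the staining jar and the dropper bottle where they are.

Things in the scene. Friction and masses are not known exactly. Their poses are not given: they have to be found in the camera images.
- rack: staining rack, fixed: open steel trough 130 (x) x 156 (y) x 55 mm high, four white bushings on its end plates; origin under its centre. Bars run along its y (roughly the robot's left-right), axes 75 mm up. Rear bushings (x +30 mm) carry a fixed bar, y -130 to +130 mm; the front pair (x -30) is empty. Bushing: 16 mm long, bore 14, mouths flared to 21, outside 25 mm; thumbscrew on top up to 101 mm
- bush_right (a point): centre of the empty front bushing on the robot's right (the rack's -y side), on its bore's axis and half way along it: at x -30, y -75, z 75 mm in the rack's frame. Axes as the rack's: the bore runs along y; outer face 8 mm to -y
- bush_left (a point): centre of the empty front bushing on the robot's left (+y side), on the same line: x -30, y +75, z 75 mm in the rack's frame; outer face 8 mm to +y
- bar: the loose steel bar: plain round, 10 mm diameter, 260 mm long, rounded ends, about 80 g. Origin at its middle on its axis; its own y axis runs along the bar. It starts level, lying along the rest's y axis in a notch, axis 30 mm above the bench, sticking out about 75 mm beyond the rest at either end (free to grip there from above)
- bar_end1 (a point): tip of the bar at its own +y end (130 mm from its middle); at the start this is the end to the robot's left, nearer the rack
- bar_end2 (a point): tip of the bar at its own -y end; at the start the end to the robot's right
- rest: grey plastic notched rest, fixed, 104 (x) x 110 (y) mm, 40 mm high, origin under its centre; two rows of teeth at y = -46 and +46 mm with four notches at x = -36, -12, +12, +36 mm, each 13 mm wide with its floor 25 mm above the bench. The bar lies in one of the notches at x = -12 and +36 mm, the glass rod in the other
- glass_rod: loose glass stirring rod on the rest, 7 mm diameter, 160 mm long, origin at its middle, lying along its y axis, 28.5 mm above the bench. To be left alone
- bell: chromed call bell fixed to the bench: dome 85 mm across, 50 mm high, origin under its centre. It stands on the far right or the far left of the bench
- bell_top (a point): centre of the top face of the bell's plunger head (a 16 mm steel disc on the dome's top), 66 mm above the bench when up; it goes straight down
- bell_plunger (a joint): travel of the bell's plunger: 0 m up, 0.006 m pressed to its stop. A spring brings it back; it takes about 1 N to start and 4 N to hold at the stop. The bell rings from 0.005 m
- jar: loose glass staining jar, 60 mm across, 88 mm high, origin under its centre; it stands on the side of the bench where the bell is not. To be left alone
- dropper: loose amber dropper bottle, 32 mm across, 91 mm high, origin under its centre, beyond the rest. To be left alone
Mind the look-alikes: they are no part of the job. What is shaped like the bell but green is not meant.

How it is judged (in metres and radians):
On the way, in this order (a step that is already met when the one before it is completed fails the run):
1. the call bell's plunger is pressed down to its stop (5 of its 6 mm or more) (value of joint bell_plunger above 0.005 m), for 0.05 s.
2. one end of the bar has come through one front bushing into the space between the two (((angle between the y axis of bar and the y axis of rack, either way round below 0.08 rad and x of bar_end1 in the frame of rack between -0.038 and -0.022 m and z of bar_end1 in the frame of rack between 0.067 and 0.083 m and y of bar_end1 in the frame of rack between -0.06 and 0.06 m) or (angle between the y axis of bar and the y axis of rack, either way round below 0.08 rad and x of bar_end2 in the frame of rack between -0.038 and -0.022 m and z of bar_end2 in the frame of rack between 0.067 and 0.083 m and y of bar_end2 in the frame of rack between -0.06 and 0.06 m))), for 0.05 s.
3. the bar spans both front bushings, its ends 20 mm or more beyond their outer faces (angle between the y axis of bar and the y axis of rack, either way round below 0.08 rad and x of bar_end1 in the frame of rack between -0.038 and -0.022 m and z of bar_end1 in the frame of rack between 0.067 and 0.083 m and x of bar_end2 in the frame of rack between -0.038 and -0.022 m and z of bar_end2 in the frame of rack between 0.067 and 0.083 m and ((y of bar_end1 in the frame of rack above 0.103 m and y of bar_end2 in the frame of rack below -0.103 m) or (y of bar_end2 in the frame of rack above 0.103 m and y of bar_end1 in the frame of rack below -0.103 m))), for 0.1 s.
At the end, for the whole second after the job is handed in: the bar lies through both front bushings (ends within 8 mm of their axis line, along it within 0.08 rad), each end 20 mm or more beyond its bushing, gripped with more than 18 N of contact force, at rest (under 20 mm/s) and pressing on the rack with less than 15 N; the gripper still holds it (all of step 3 and contact force between the fingers and bar above 18 N and contact force between bar and rack below 15 N and linear speed of bar below 0.02 m/s); the arm keeps its last pose, push and grip.
It fails at once if the bar was forced against the rack with more than 60 N (contact force between bar and rack above 60 N).
It fails at once if the glass rod, the jar or the dropper bottle was moved by more than 30 mm (distance of any of glass_rod, jar, dropper from where it was at the start of the episode above 0.03 m).
It also fails if it takes over 69 s, if anything falls off the work surface, if the arm or the gripper's body presses on something with over 40 N, if the wrist force passes 120 N, or if a joint passes its speed limit or range.

ROBOT

A 6-joint arm with a two-finger parallel gripper is mounted at the origin on the work surface. World frame = base frame: x ahead of the robot, y to its left, z up, the work surface at z = 0. Lengths are in mm, angles in degrees, forces in N, time in s.
With the tool pointing down it reaches from about 350 to 850 mm from the base axis. Payload 8.1 kg.
Tool frame: the origin (TCP) lies at the very end of the fingers, on their centre line; the grasp point (between the pads) lies r.tcp_to_grasp behind it (r.tcp_to_grasp is the distance from the TCP to the grasp point, in mm); z points along the fingers, y is the line along which they close (so a half turn about z gives the same grasp; the last joint's range is limited). The gripper opens to 85 mm and grips with 20 to 120 N. Pads are 22 mm wide; open, the fingers measure 114 mm over their backs; the gripper's body (76 mm by 85 mm) begins 54 mm behind the grasp point. The pads swing forward as they close: fully open they stand 13 mm farther back than shut.
Start: joints at [64.32, 7.471, 85.268, -0, 87.261, -4.893], TCP at [212.915, 560.957, 201.892] pointing down, gripper open.
Joint ranges: [-169.43, 169.43], [-51.17, 129.36], [1.28, 143.12], [-76.62, 256.62], [0, 156.53], [-152.29, 152.29]. Speed limits (degrees/s): [136.94, 136.94, 159.86, 180, 180, 180].

INTERFACE

Orientations are given as [roll, pitch, yaw] about the fixed x, y, z axes, in that order (R = Rz(yaw) Ry(pitch) Rx(roll)).
In Python, from bench import r gives the robot as it stands.
- The arm moves only by the shell command python3 -m handwheel 'ROWS' [OPENING] [FORCE]. ROWS is JSON, a list of rows, each a list of 4 numbers: the shift along the tool's x, y, z in m, then the turn about the tool's z in degrees. A call has 1 to 10 rows; each row shifts and turns the commanded pose from where the row before left it, along the tool's axes as they then stand; what a row does not reach is not made up. A row lasts 1/10 s, in which the tool goes at most 50 mm and 8.59 degrees, less where a joint would pass 70% of its speed; a pose out of reach is approached as far as the arm can. A call is refused whole if a number of a shift passes 0.05 or a number of a turn 8.59, either way. A call with a gripper value outside its range is refused whole. OPENING is the finger opening in m, from 0 to 0.0854, set as the call begins (- or left out, the last holds). The fingers move at their own pace and stop on an object; FORCE is the grip in N (left out, the last holds). Time passes only in rows, so rows that do not move let the fingers close. It gives the time, the measured TCP pose, the force, the opening and the grip force at its end, in the units of the state.
- r.sense(): the state, without advancing time (a new reading comes with each control period).
- r.snapshot(name): name is "scene" or "top" or "wrist"; returns the picture (384x512x3 uint8, red, green, blue); there is no depth.
- r.camera_params(name): a dict with "fx", "fy", "cx", "cy" (pixels), "R" (3x3) and "t" (3): a world point X has camera coordinates R X + t; the wrist camera has in their place "mount" (4x4, takes a point from camera to tool coordinates, whose origin is the TCP and whose axes are the flange's). Camera axes: x right, y down, z forward; pixel columns grow to the right and rows downward; lengths in mm; the calibration is good to about 2 mm. A picture is of the moment at which its call begins: read the wrist's pose just before it. camera_params takes no time and is no camera call.
- r.hand_in(): hands the job in; it is judged then, once.
The state is a dict: "time": time; "joint_pos": joint angles; "qd": joint speeds; "joint_efforts": joint torques, N m; "tool_pos": TCP position; "tcp_rot": TCP orientation; "ft_force": force on the tool from outside, world axes, zero at the start; "wrist_torque": the same for the moment, N m; "finger_gap": finger opening in mm; "grip_force": force on a finger pad.
Only numpy, scipy, OpenCV 4.12 (cv2) and the standard library are available. Lean on these libraries where they do the work, as an engineer would, in place of code of your own. Each camera call takes 0.05 s, during which the arm holds its last target. There are 200 camera calls.

## Working session

There is one attempt and no reset: what is moved stays moved. The work goes in short steps, Python scripts to look and compute and a shell command to move; the robot and the scene stay as the last step left them, time stands still between calls to the robot, and variables do not carry over. Pictures are saved under pics/ and viewed, at most 10 in all, crops included, and the job is handed in when it is done.

```bash
ls; mkdir -p pics; python3 - <<'E'
from bench import r
import cv2,numpy as np
s=r.sense();print({k:np.round(v,2).tolist() for k,v in s.items()},r.tcp_to_grasp)
a=r.snapshot("scene");b=r.snapshot("top")
cv2.imwrite("pics/scene.png",a[...,::-1]);cv2.imwrite("pics/top.png",b[...,::-1])
for n in("scene","top","wrist"):print(n,{k:np.round(v,3).tolist() for k,v in r.camera_params(n).items()})
E
```

```text
pics
{'time': 0.0, 'joint_pos': [64.32, 7.51, 85.33, -0.0, 87.26, -4.89], 'qd': [0.11, 0.05, -0.07, 0.01, -0.0, 0.01], 'joint_efforts': [-0.0, -56.94, -50.05, -0.0, 0.02, 0.0], 'tool_pos': [212.67, 560.4, 200.84], 'tcp_rot': [-179.9, -0.01, 159.21], 'ft_force': [0.62, -0.4, -1.19], 'wrist_torque': [-0.01, 0.01, 0.05], 'grip_force': 0.0, 'finger_gap': 85.59} 18.700000000000003
scene {'fx': 363.079, 'fy': 363.079, 'cx': 261.653, 'cy': 193.102, 'R': [[0.494, 0.869, -0.01], [0.548, -0.32, -0.773], [-0.675, 0.376, -0.635]], 't': [-221.837, -274.977, 1639.335]}
top {'fx': 397.81, 'fy': 397.81, 'cx': 261.061, 'cy': 187.27, 'R': [[-0.007, -1.0, -0.007], [-0.988, 0.008, -0.153], [0.153, 0.006, -0.988]], 't': [-71.111, 574.46, 1097.887]}
wrist {'fx': 274.675, 'fy': 274.675, 'cx': 252.821, 'cy': 192.088, 'mount': [[0.001, -0.958, -0.286, 72.218], [1.0, 0.001, -0.001, 0.007], [0.001, -0.286, 0.958, -171.814], [0.0, 0.0, 0.0, 1.0]]}
```

View pics/top.png

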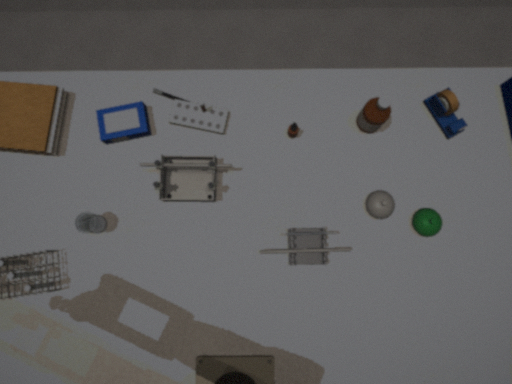

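View pics/scene.png

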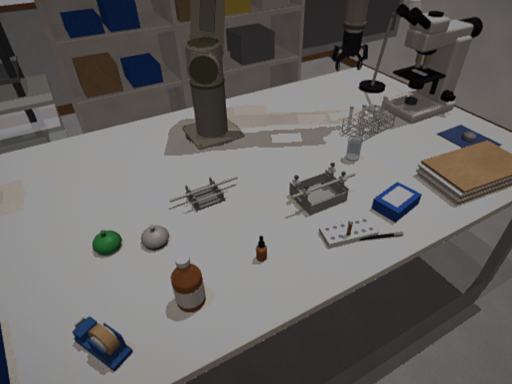

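```bash
cat > h.py <<'E'
from bench import r
import cv2,numpy as np
from scipy.spatial.transform import Rotation as Ro
def cam(n,s=None):
    p=r.camera_params(n)
    K=np.array([[p["fx"],0,p["cx"]],[0,p["fy"],p["cy"]],[0,0,1]])
    if n!="wrist": R=np.array(p["R"]);return K,R,np.array(p["t"])
    M=np.array(p["mount"]);T=np.eye(4)
    T[:3,:3]=Ro.from_euler("xyz",s["tcp_rot"],degrees=True).as_matrix();T[:3,3]=s["tool_pos"]
    W=np.linalg.inv(T@M);return K,W[:3,:3],W[:3,3]
def onz(c,uv,z):
    K,R,t=c;o=-R.T@t;d=R.T@np.linalg.inv(K)@np.array([*uv,1.]);return o+d*(z-o[2])/d[2]
def px(c,X):
    K,R,t=c;q=K@(R@np.array(X,float)+t);return q[:2]/q[2]
def line(mask):
    ys,xs=np.nonzero(mask);return cv2.fitLine(np.c_[xs,ys].astype(np.float32),cv2.DIST_L2,0,.01,.01).ravel()
def shift(d,yaw):
    "world shift mm -> tool shift m"
    c,s=np.cos(np.radians(yaw)),np.sin(np.radians(yaw));d=np.array(d)/1000
    return np.round([c*d[0]+s*d[1],s*d[0]-c*d[1],-d[2]],4)
E
python3 - <<'E'
from h import *
a=cv2.imread("pics/top.png");c=cam("top")
cr=a[150:275,130:450];cr=cv2.resize(cr,None,fx=2.5,fy=2.5,interpolation=cv2.INTER_CUBIC)
cv2.imwrite("pics/topcrop.png",np.clip(cr*1.4,0,255))
print("bell",onz(c,(380,203),66),"bar",onz(c,(261.5,250.5),30),onz(c,(351,248.5),30),"rod",onz(c,(283,232.5),28),"rackbar",onz(c,(140.5,165),75),onz(c,(241,168.5),75),"jar",onz(c,(90,222),40))
E
```

```text
bell [ 523.30827579 -407.3445318    66.        ] bar [394.59000868 -75.4020941   30.        ] [ 398.37458946 -329.06595557   30.        ] rod [ 444.97484396 -137.2424362    28.        ] rackbar [635.488447   264.03384821  75.        ] [622.97970714 -19.67685468  75.        ] jar [478.35675626 412.82342262  40.        ][ WARN:0@0.040] global loadsave.cpp:1063 imwrite_ Unsupported depth image for selected encoder is fallbacked to CV_8U.
```

View pics/topcrop.png

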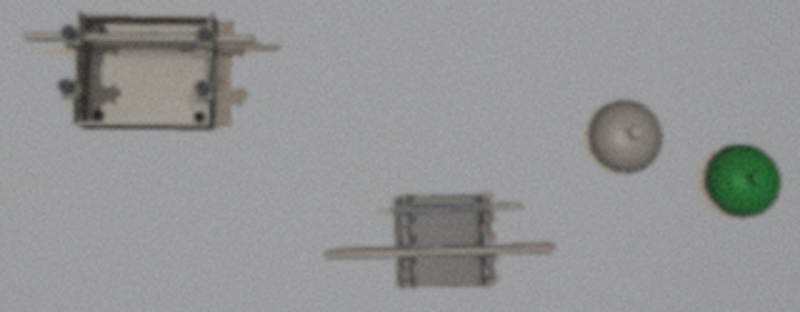

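```bash
python3 -m handwheel '[[0,0,0,8.59],[0,0,0,8.59],[0,0,0,8.59],[0,0,0,8.59],[0,0,0,8.59],[0,0,0,8.59],[0,0,0,8.59],[0,0,0,8.59],[0,0,0,0.5]]' 0 100
python3 -m handwheel '[[-0.035,0.035,0,0],[-0.035,0.035,0,0],[-0.035,0.035,0,0],[-0.035,0.035,0,0],[-0.04,0.025,0,0],[-0.04,0.025,0,0],[-0.04,0.025,0,0],[-0.04,0.025,0,0],[-0.045,0.02,0,0],[-0.045,0.02,0,0]]'
python3 -m handwheel '[[-0.048,0,0,0],[-0.048,0,0,0],[-0.048,0,0,0],[-0.048,0,0,0],[-0.048,0,0,0],[-0.048,0,0,0],[-0.048,0,0,0],[-0.048,0,0,0],[-0.048,0,0,0],[-0.048,0,0,0]]'
python3 -m handwheel '[[-0.03,0.01,0.03,0],[-0.03,0.01,0.03,0],[-0.03,0.01,0.02,0],[0,0,0,0],[0,0,0,0]]'
```

```text
time: 1.0
tool_pos: [212.8, 560.7, 201.3]
tcp_rot: [-180.0, 0.1, 89.8]
ft_force: [0.2, -0.0, 0.5]
finger_gap: 0.4
grip_force: 0.0
time: 2.0
tool_pos: [493.3, 169.1, 201.7]
tcp_rot: [-180.0, -0.0, 90.3]
ft_force: [0.8, 0.1, 0.7]
finger_gap: 0.1
grip_force: 0.0
time: 3.0
tool_pos: [492.3, -311.1, 201.7]
tcp_rot: [-180.0, -0.0, 90.3]
ft_force: [1.4, 0.3, 1.2]
finger_gap: 0.2
grip_force: 0.0
time: 3.5
tool_pos: [521.9, -398.8, 120.0]
tcp_rot: [-179.9, -0.1, 90.1]
ft_force: [0.5, 0.1, 0.2]
finger_gap: -0.0
grip_force: 0.0
```

```bash
python3 - <<'E'
from h import *
s=r.sense();a=r.snapshot("wrist");c=cam("wrist",s)
print(px(c,s["tool_pos"]))
t=cam("top");print(onz(t,(383.2,202.4),66),onz(t,(380,204.4),20))
cv2.imwrite("pics/w1.png",a[...,::-1])
E
```

```text
[252.28776046 221.98892699]
[ 524.9212245  -416.34844558   66.        ] [ 524.38350755 -420.64760871   20.        ]
```

View pics/w1.png

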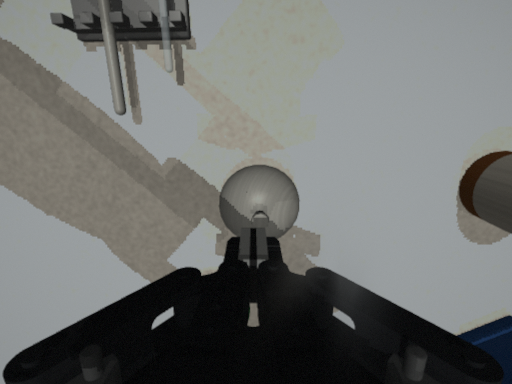

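```bash
python3 - <<'E'
from h import *
s=r.sense();c=cam("wrist",s)
print(onz(c,(260,217),66),onz(c,(259.5,204),20),"head far edge",onz(c,(260,211),66))
print("bar end",onz(c,(120.5,113),30),onz(c,(103,0),30),"rod end",onz(c,(169,70),28.5))
E
```

```text
[ 529.52901883 -417.43271488   66.        ] [ 530.19884314 -421.12586279   20.        ] head far edge [ 529.4707156  -411.75138811   66.        ]
bar end [ 400.85819696 -329.29231873   30.        ] [ 398.48633682 -239.29945034   30.        ] rod end [ 448.25161091 -292.42038305   28.5       ]
```

```bash
python3 -m handwheel '[[-0.019,0.006,0,0],[0,0,0.03,0],[0,0,0.018,0],[0,0,0.004,0],[0,0,0.002,0],[0,0,0.002,0],[0,0,0.002,0],[0,0,0,0]]'
```

```text
time: 4.35
tool_pos: [529.1, -418.2, 64.6]
tcp_rot: [180.0, 0.0, 90.0]
ft_force: [-0.5, 0.3, 1.1]
finger_gap: -0.3
grip_force: 0.0
```

```bash
python3 -m handwheel '[[0,0,0.002,0],[0,0,0.001,0],[0,0,0.001,0],[0,0,0,0],[0,0,0,0]]'
python3 -m handwheel '[[0,0,0.001,0],[0,0,0,0],[0,0,0,0]]'
```

```text
time: 4.85
tool_pos: [528.8, -418.1, 59.8]
tcp_rot: [-180.0, -0.0, 90.0]
ft_force: [0.6, -0.2, 0.0]
finger_gap: -0.2
grip_force: 0.0
time: 5.15
tool_pos: [528.8, -418.0, 58.8]
tcp_rot: [-180.0, -0.0, 90.0]
ft_force: [0.3, -0.2, 1.1]
finger_gap: -0.2
grip_force: 0.0
```

```bash
python3 - <<'E'
from h import *
s=r.sense();print(s["ft_force"],s["tool_pos"]);a=r.snapshot("wrist");b=r.snapshot("scene")
A=cv2.resize(a[130:280,180:330],(600,600),interpolation=cv2.INTER_CUBIC)[:,:,::-1]
cv2.imwrite("pics/w2.png",np.hstack([A[:,100:500],cv2.resize(b[205:265,125:185],(400,600),interpolation=cv2.INTER_CUBIC)[:,:,::-1]]))
E
```

```text
[ 0.3095256  -0.23798385  1.13607425] [ 528.77458649 -418.0493115    58.84229047]
```

View pics/w2.png

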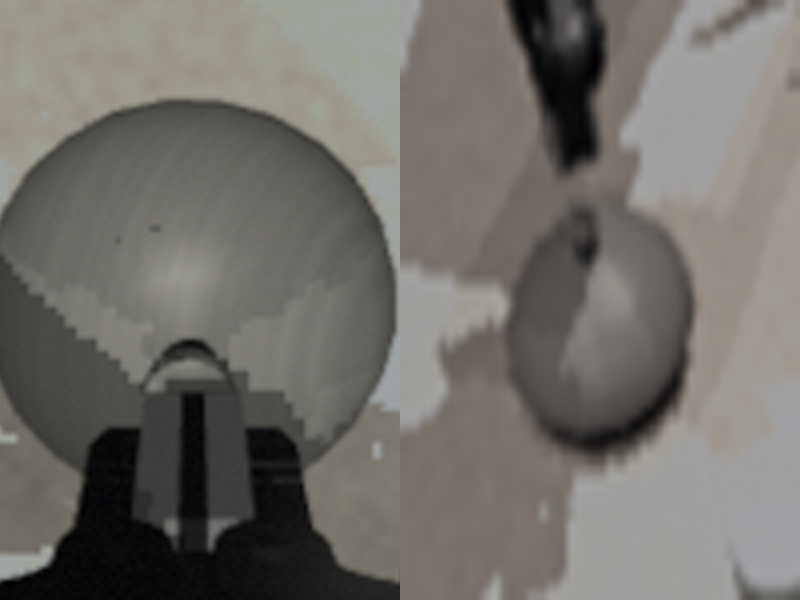

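```bash
python3 - <<'E'
from h import *
s=r.sense();c=cam("wrist",s);k=cam("scene")
f=lambda x,y:(125+(x-400)*60/400, 205+y/10)
print("scene tcp",px(k,s["tool_pos"]),"tip seen",f(575,170),"head seen",f(585,212),"pred head",px(k,(527.5,-418,66)),px(k,(527.5,-418,50)))
print("dome centre seen",f(600,330),"pred",px(k,(527.5,-418,20)))
print("wrist head",onz(c,(252.5,227),66),onz(c,(252.5,216),66),"dome",onz(c,(180+295/4,130+290/4),25))
E
```

```text
scene tcp [153.29088502 227.57700377] tip seen (151.25, 222.0) head seen (152.75, 226.2) pred head [152.71084476 225.6071149 ] [153.7746442  229.40695337]
dome centre seen (155.0, 238.0) pred [155.71695492 236.34479027]
wrist head [ 528.97691662 -418.60266935   66.        ] [ 528.97578262 -410.93370062   66.        ] dome [ 529.93977718 -415.73596578   25.        ]
```

```bash
python3 -m handwheel '[[0,0,0.002,0],[0,0,0.002,0],[0,0,0,0]]';python3 -m handwheel '[[0,0,0.001,0],[0,0,0.001,0],[0,0,0,0]]';python3 -m handwheel '[[0,0,0.001,0],[0,0,0.001,0],[0,0,0,0]]'
```

```text
time: 5.55
tool_pos: [528.5, -417.8, 54.3]
tcp_rot: [-180.0, -0.0, 90.0]
ft_force: [-0.6, -0.4, 0.3]
finger_gap: -0.1
grip_force: 0.0
time: 5.85
tool_pos: [528.7, -418.0, 52.7]
tcp_rot: [-180.0, -0.0, 90.0]
ft_force: [0.9, -0.1, 0.2]
finger_gap: 0.3
grip_force: 0.0
time: 6.15
tool_pos: [528.7, -418.0, 50.7]
tcp_rot: [-180.0, -0.0, 90.0]
ft_force: [0.8, 0.7, 0.2]
finger_gap: -0.4
grip_force: 0.0
```

```bash
for i in 1; do python3 -m handwheel '[[0,0,0.001,0],[0,0,0.001,0],[0,0,0,0]]'; done; python3 -m handwheel '[[0,0,0.001,0],[0,0,0.001,0],[0,0,0,0]]'|grep -E "pos|force"; python3 -m handwheel '[[0,0,0.001,0],[0,0,0.001,0],[0,0,0,0]]'|grep -E "pos|force"
```

```text
time: 6.45
tool_pos: [528.7, -418.0, 48.7]
tcp_rot: [-180.0, -0.0, 90.0]
ft_force: [-0.1, 0.5, -0.8]
finger_gap: 0.2
grip_force: 0.0
tool_pos: [528.7, -418.0, 46.7]
ft_force: [-0.4, -0.1, 0.0]
grip_force: 0.0
tool_pos: [528.7, -418.0, 44.7]
ft_force: [-0.0, -0.4, -0.0]
grip_force: 0.0
```

```bash
python3 - <<'E'
from h import *
s=r.sense();a=r.snapshot("wrist");b=r.snapshot("scene")
A=cv2.resize(a[130:280,180:330],(600,600),interpolation=cv2.INTER_CUBIC)[:,:,::-1]
B=cv2.resize(b[195:255,130:170],(400,600),interpolation=cv2.INTER_CUBIC)[:,:,::-1]
cv2.imwrite("pics/w3.png",np.hstack([A[:,100:500],B]))
E
```

```text
(no output)
```

View pics/w3.png

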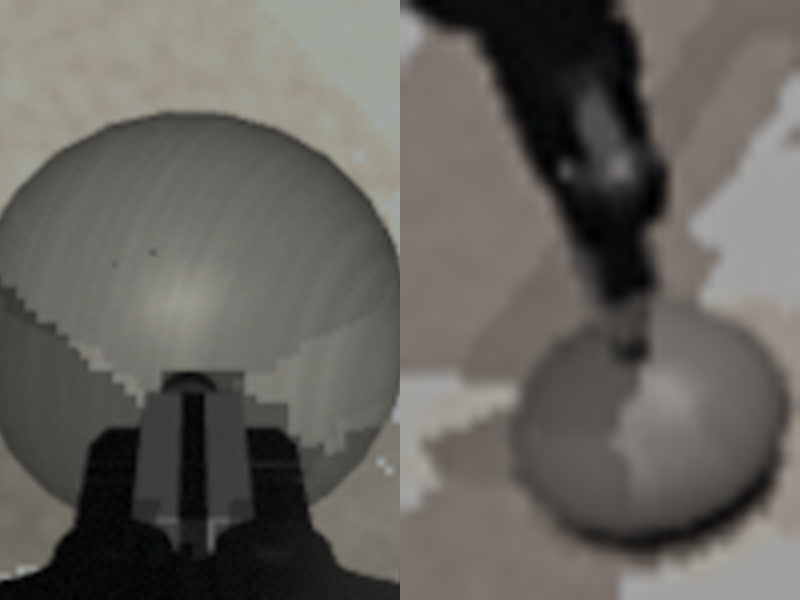

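```bash
python3 -m handwheel '[[0,0,0.001,0],[0,0,0.001,0],[0,0,0,0]]'|grep -E "pos|force"; python3 -m handwheel '[[0,0,0.001,0],[0,0,0.001,0],[0,0,0,0]]'|grep -E "pos|force";python3 -m handwheel '[[0,0,0.001,0],[0,0,0.001,0],[0,0,0,0]]'|grep -E "pos|force"
```

```text
tool_pos: [528.7, -418.0, 42.7]
ft_force: [0.5, -1.0, -0.1]
grip_force: 0.0
tool_pos: [528.7, -418.0, 40.6]
ft_force: [0.2, -0.5, 0.4]
grip_force: 0.0
tool_pos: [528.7, -418.0, 38.6]
ft_force: [-0.5, 0.5, 0.3]
grip_force: 0.0
```

```bash
python3 -m handwheel '[[0,0,0.001,0],[0,0,0.001,0],[0,0,0,0]]'|grep -E "pos|force"; python3 -m handwheel '[[0,0,0.001,0],[0,0,0.001,0],[0,0,0,0]]'|grep -E "pos|force"
```

```text
tool_pos: [528.8, -418.1, 36.8]
ft_force: [-0.4, -0.0, 0.7]
grip_force: 0.0
tool_pos: [528.9, -418.1, 34.9]
ft_force: [0.0, 0.7, 1.4]
grip_force: 0.9
```

```bash
python3 -m handwheel '[[0,0,0.001,0],[0,0,0.001,0],[0,0,0,0]]'|grep -E "pos|force"; python3 -m handwheel '[[0,0,0.001,0],[0,0,0.001,0],[0,0,0,0]]'|grep -E "pos|force"
python3 -m handwheel '[[0,0,0.001,0],[0,0,0.0,0],[0,0,0,0]]'|grep -E "pos|force"
```

```text
tool_pos: [528.9, -418.2, 32.9]
ft_force: [-0.8, -1.1, 2.8]
grip_force: 1.3
tool_pos: [528.9, -418.1, 30.9]
ft_force: [0.2, 0.5, 4.2]
grip_force: 1.8
tool_pos: [528.9, -418.2, 30.6]
ft_force: [-1.1, 1.8, 6.8]
grip_force: 3.7
```

```bash
python3 -m handwheel '[[0,0,0.001,0],[0,0,0.0,0],[0,0,0,0]]'|grep -E "time|pos|force"; python3 - <<'E'
from h import *
s=r.sense();a=r.snapshot("wrist");b=r.snapshot("scene");print(s["joint_pos"],s["tool_pos"])
A=cv2.resize(a[130:280,180:330],(600,600),interpolation=cv2.INTER_CUBIC)[:,:,::-1]
B=cv2.resize(b[195:255,130:170],(400,600),interpolation=cv2.INTER_CUBIC)[:,:,::-1]
cv2.imwrite("pics/w4.png",np.hstack([A[:,100:500],B]))
k=cam("scene")
for z in(30,45,60,66,90):print(z,px(k,(528.9,-418.1,z)))
E
```

```text
time: 9.85
tool_pos: [529.0, -418.3, 30.5]
ft_force: [-5.2, 4.1, 13.3]
grip_force: 6.5
[-4.26816114e+01  2.61607399e+01  8.12861650e+01 -5.61365702e-03
  7.25191494e+01 -4.26784589e+01] [ 529.01578204 -418.25022667   30.50219067]
30 [155.18077407 234.35751406]
45 [154.20690358 230.8782715 ]
60 [153.21597122 227.33807382]
66 [152.81472015 225.90456723]
90 [151.18109537 220.06829136]
```

View pics/w4.png

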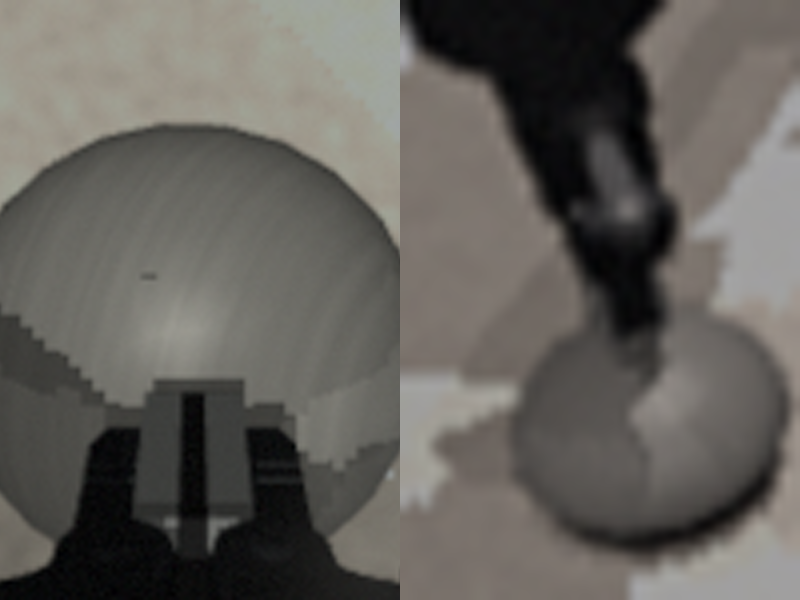

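```bash
python3 -m handwheel '[[0,0,-0.03,0],[0,0,-0.045,0],[0.028,-0.032,0,0],[0.028,-0.032,0,0],[0.027,-0.032,0,0],[0.027,-0.032,0,0],[0,0,0,0],[0,0,0,0],[0,0,0,0]]' 0.045 100
python3 - <<'E'
from h import *
s=r.sense();a=r.snapshot("wrist");c=cam("wrist",s);print(s["tool_pos"],s["tcp_rot"],s["ft_force"])
cv2.imwrite("pics/w5.png",a[...,::-1]);b=r.snapshot("top");cv2.imwrite("pics/top2.png",b[...,::-1])
for y in(-329,-260,-250,-100,-75):print(y,px(c,(398,y,30)))
E
```

```text
time: 10.85
tool_pos: [401.7, -309.0, 104.6]
tcp_rot: [179.9, 0.1, 90.0]
ft_force: [0.2, 1.1, 0.7]
finger_gap: 45.1
grip_force: 0.0
[ 401.70794404 -308.97175918  104.5739768 ] [1.79924771e+02 7.56575598e-02 8.99896758e+01] [0.21556002 1.12403682 0.65147786]
-329 [248.41630679 210.83817728]
-260 [248.087457   137.57214928]
-250 [248.03528362 125.948191  ]
-100 [247.06964363 -89.19138978]
-75 [ 246.86597149 -134.56848471]
```

View pics/w5.png

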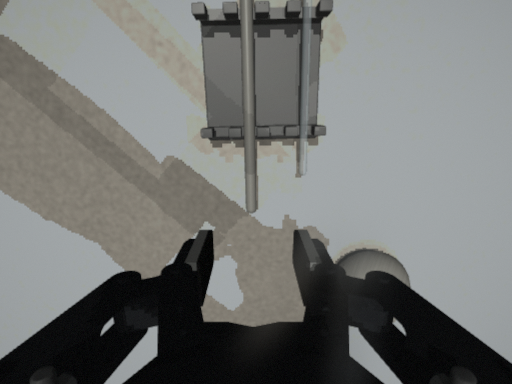

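```bash
python3 - <<'E'
from h import *
s=r.sense();s["tool_pos"]=np.array([401.7,-309,104.57]);s["tcp_rot"]=[179.92,.08,89.99];c=cam("wrist",s)
g=cv2.imread("pics/w5.png").astype(int);g=g.sum(2)
for v in(3,30,60,90,110,160,175,190,205):
    row=g[v,235:268];d=np.diff(row);print(v,235+np.argmax(np.abs(d[:16]))+.5,235+16+np.argmax(np.abs(d[16:]))+.5 if 0 else "", row.tolist() if v in(160,190) else "")
for uv in((252,212),(251,180),(250,140),(246.5,10)):print(onz(c,uv,30))
for p in((11,22),(-11,22),(11,-22),(-11,-22)):
  print([px(c,(401.7+p[1],-309+p[0],104.57+dz)).round() for dz in(0,20,36,50)])
E
```

```text
3 236.5  
30 247.5  
60 240.5  
90 246.5  
110 244.5  
160 243.5  [486, 490, 490, 490, 492, 493, 494, 497, 494, 363, 268, 289, 311, 326, 339, 339, 321, 299, 277, 239, 216, 296, 453, 496, 498, 499, 495, 499, 497, 498, 497, 488, 491]
175 244.5  
190 244.5  [494, 494, 493, 500, 499, 498, 492, 492, 489, 490, 366, 300, 330, 359, 381, 397, 386, 360, 336, 301, 254, 299, 323, 448, 488, 491, 492, 493, 494, 492, 492, 498, 496]
205 245.5  
[ 401.42293275 -330.21922903   30.        ]
[ 400.51331464 -298.66126378   30.        ]
[ 399.68240666 -262.15185001   30.        ]
[ 397.20536622 -161.88886858   30.        ]
[array([285., 207.]), array([289., 218.]), array([293., 229.]), array([297., 241.])]
[array([284., 237.]), array([288., 251.]), array([292., 265.]), array([295., 280.])]
[array([219., 207.]), array([215., 218.]), array([211., 229.]), array([207., 241.])]
[array([220., 237.]), array([217., 251.]), array([213., 265.]), array([209., 280.])]
```

```bash
python3 -m handwheel '[[0.004,-0.001,0.03,-1.3],[0,0,0.04,0],[0,0,0.03,0],[0,0,0.01,0],[0,0,0.005,0],[0,0,0,0]]'
python3 -m handwheel '[[0,0,0.004,0],[0,0,0,0],[0,0,0,0]]'|grep -E "pos|rot|ft"
```

```text
time: 11.55
tool_pos: [400.4, -304.7, -10.6]
tcp_rot: [180.0, 0.0, 91.3]
ft_force: [-0.9, 0.1, 0.7]
finger_gap: 45.0
grip_force: 0.0
tool_pos: [400.4, -304.6, -14.2]
tcp_rot: [179.9, 0.1, 91.3]
ft_force: [-0.1, -1.1, -0.2]
```

Close with a moderate force.

```bash
python3 -m handwheel '[[0,0,0,0],[0,0,0,0],[0,0,0,0],[0,0,0,0],[0,0,0,0],[0,0,0,0]]' 0 100
python3 -m handwheel '[[0,0,-0.005,0],[0,0,-0.01,0],[0,0,-0.02,0],[0,0,-0.03,0],[0,0,-0.025,0],[0,0,0,0],[0,0,0,0]]'
python3 - <<'E'
from h import *
s=r.sense();a=r.snapshot("wrist");print({k:np.round(s[k],2) for k in("tool_pos","tcp_rot","ft_force","wrist_torque")})
b=r.snapshot("scene");t=r.snapshot("top")
for n,i in(("w6",a),("s6",b),("t6",t)):cv2.imwrite(f"pics/{n}.png",i[...,::-1])
w=a[:384]; B=cv2.resize(b[150:220,140:330],(512,189),interpolation=cv2.INTER_CUBIC)
cv2.imwrite("pics/c6.png",np.vstack([w,B])[...,::-1])
E
```

```text
time: 12.45
tool_pos: [399.9, -304.2, -15.0]
tcp_rot: [180.0, 0.0, 91.3]
ft_force: [-0.4, -0.3, 1.5]
finger_gap: 6.5
grip_force: 97.8
time: 13.15
tool_pos: [400.4, -304.5, 75.9]
tcp_rot: [179.9, 0.1, 91.3]
ft_force: [0.1, 0.5, -1.5]
finger_gap: 6.8
grip_force: 97.8
{'tool_pos': array([ 400.36, -304.51,   75.94]), 'tcp_rot': array([1.7991e+02, 8.0000e-02, 9.1290e+01]), 'ft_force': array([ 0.11,  0.49, -1.54]), 'wrist_torque': array([-0.04, -0.01,  0.  ])}
```

View pics/c6.png

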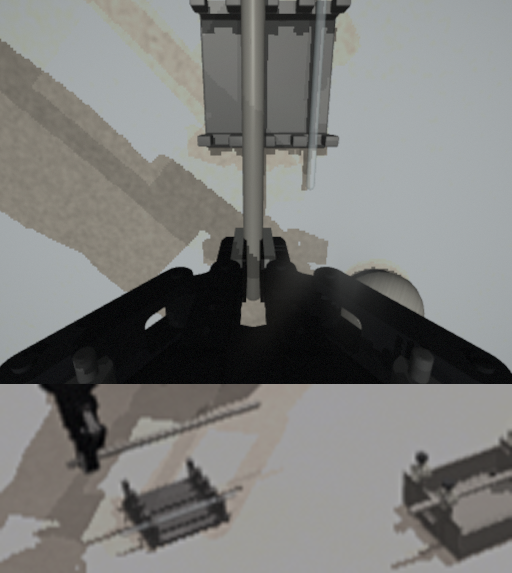

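```bash
python3 - <<'E'
from h import *
t=cam("top");k=cam("scene")
q=lambda u,v:(130+u/2.5,150+v/2.5)
for n,u,v,z in(("RL",68,33,98),("RR",205,35,98),("FL",67,87,98),("FR",203,89,98),("rb1",25,35,75),("rb2",255,41,75)):print(n,onz(t,q(u,v),z).round(1))
g=np.array([400.4,-304.5,120.5]);d=np.array([-np.sin(np.radians(1.3)),np.cos(np.radians(1.3)),0])
for L in(-25,0,100,235):print(L,(g+L*d).round(1),"scene",px(k,g+L*d).round(1),"top",px(t,g+L*d).round(1))
for f,c in(("t6",t),("s6",k)):
  G=cv2.imread(f"pics/{f}.png").sum(2).astype(int)
  for L in(60,100,150,200,225,240):
    u,v=px(c,g+L*d).round().astype(int);print(f,L,u,v,G[v-6:v+7,u])
  u,v=px(c,g+235*d).round().astype(int)
  if f=="t6":print(G[v-4:v+4,u-10:u+10])
  else:print(G[v-6:v+6,u-8:u+8])
E
```

```text
RL [635.2 210.7  98. ]
RR [631.6  59.1  98. ]
FL [574.7 209.8  98. ]
FR [571.3  60.6  98. ]
rb1 [638.4 265.6  75. ]
rb2 [629.2   5.7  75. ]
-25 [ 401.  -329.5  120.5] scene [164.9 179.8] top [358.6 247.5]
0 [ 400.4 -304.5  120.5] scene [172.3 177.4] top [349.  247.8]
100 [ 398.1 -204.5  120.5] scene [200.8 167.9] top [310.7 248.9]
235 [395.1 -69.6 120.5] scene [236.4 156.2] top [259.1 250.5]
t6 60 326 248 [229 192 201 187 185 170 182 216 239 207 177 179 192]
t6 100 311 249 [229 218 207 149 147 168 210 253 247 236 210 210 223]
t6 150 292 249 [224 226 232 204 152 146 181 240 257 234 187 188 210]
t6 200 272 250 [347 343 343 338 338 302 268 283 289 296 320 334 352]
t6 225 263 250 [357 356 358 354 346 328 285 287 309 289 289 322 333]
t6 240 257 251 [346 358 357 350 356 353 342 349 351 348 350 343 341]
[[349 362 356 356 353 355 356 357 358 360 353 354 359 357 358 354 355 356
  356 341]
 [351 357 354 346 359 357 356 358 357 358 360 352 358 358 354 360 348 347
  350 346]
 [352 356 363 352 363 359 356 352 350 352 352 353 350 340 346 345 351 341
  344 332]
 [371 351 355 349 353 350 353 356 356
[... 906 characters left out ...]
 451 445 440 445 446 445 443]
 [283 278 275 275 270 276 355 433 451 447 442 441 442 444 443 445]
 [279 276 274 267 279 356 431 450 445 445 446 442 445 444 446 444]
 [272 271 277 281 354 436 450 450 447 444 444 445 447 446 446 446]
 [274 280 351 371 437 454 442 439 446 447 447 449 450 449 447 450]
 [366 368 413 435 438 444 418 397 405 441 449 452 450 448 451 451]
 [441 434 413 411 389 390 360 304 347 437 455 450 449 447 449 451]
 [418 391 382 358 295 264 264 277 390 448 454 450 446 443 448 451]
 [355 294 259 263 271 323 369 395 441 449 449 447 446 447 451 449]
 [267 277 321 367 400 444 457 454 452 451 449 446 449 451 453 451]
 [375 402 442 451 452 455 454 455 449 451 449 446 451 453 450 448]]
```

```bash
python3 -m handwheel '[[0.012,0.024,0,0],[0.018,0.035,0,0],[0.02,0.035,0,0],[0.02,0.035,0,0],[0.0163,0.0355,0,0],[0,0,0,3.0],[0,0,0.025,0],[0,0,0.02,0],[0,0,0,0],[0,0,0,0]]'
cat > chk.py <<'E'
from h import *
import sys
tag=sys.argv[1];s=r.sense();a=r.snapshot("wrist");b=r.snapshot("scene");t=r.snapshot("top")
for n,i in(("w",a),("s",b),("t",t)):cv2.imwrite(f"pics/{n}{tag}.png",i[...,::-1])
print({k:np.round(s[k],2) for k in("tool_pos","tcp_rot","ft_force","wrist_torque")})
np.savez(f"s{tag}.npz",tool_pos=s["tool_pos"],tcp_rot=s["tcp_rot"])
E
python3 chk.py 7
python3 - <<'E'
from h import *
s=dict(np.load("s7.npz"));c=cam("wrist",s);yaw=np.radians(s["tcp_rot"][2]-90)
g=s["tool_pos"]+[0,0,44.6];d=np.array([-np.sin(yaw),np.cos(yaw),0]);e=np.array([.0297,1,0])
m=np.array([573.3,135.3,75])
P={"tip":g+235*d,"L150":g+150*d,"FRface":m-83*e,"FLc":m+75*e,"RR":m-75*e+[60,-1.8,0],"rb2":m-130*e+[60,-1.8,0],"rb1":m+130*e+[60,-1.8,0]}
for n,X in P.items():print(n,X.round(1),*[px(q,X).round(1) for q in(c,cam("scene"),cam("top"))])
w=cv2.imread("pics/w7.png");b=cv2.imread("pics/s7.png")
A=cv2.resize(w[0:120,150:350],(800,480),interpolation=cv2.INTER_CUBIC)[:300]
B=cv2.resize(b[150:210,230:390],(800,300),interpolation=cv2.INTER_CUBIC)
cv2.imwrite("pics/c7.png",np.vstack([A,B]))
E
```

```text
time: 14.3
tool_pos: [561.2, -213.6, 28.7]
tcp_rot: [-179.8, -0.1, 88.3]
ft_force: [1.2, 0.4, -0.0]
finger_gap: 6.5
grip_force: 98.0
{'tool_pos': array([ 561.18, -213.58,   28.7 ]), 'tcp_rot': array([-1.7984e+02, -7.0000e-02,  8.8290e+01]), 'ft_force': array([ 1.22,  0.44, -0.03]), 'wrist_torque': array([-0.05,  0.02, -0.03])}
tip [568.2  21.3  73.3] [ 251.6 -506.8] [284.5 185.1] [226.4 188. ]
L150 [565.7 -63.6  73.3] [ 251.8 -113. ] [262.1 192.7] [256.8 188.6]
FRface [570.8  52.3  75. ] [ 258.7 -742.8] [292.7 182.2] [215.2 187. ]
FLc [575.5 210.3  75. ] [  273.  -4919.5] [330.9 169.1] [158.8 185.8]
RR [631.1  58.5  75. ] [ 521.9 -811.7] [304.5 191.3] [213.3 165.9]
rb2 [629.4   3.5  75. ] [ 467.9 -426.1] [290.1 196.5] [232.8 166.3]
rb1 [637.2 263.5  75. ] [  4231.4 -27342.9] [354.2 173.5] [140.7 164.4]
```

```bash
python3 - <<'E'
import cv2,numpy as np
b=cv2.imread("pics/s7.png");t=cv2.imread("pics/t7.png")
A=cv2.resize(t[155:205,130:260],(780,300),interpolation=cv2.INTER_CUBIC)
B=cv2.resize(b[160:210,250:380],(780,300),interpolation=cv2.INTER_CUBIC)
cv2.imwrite("pics/d7.png",np.clip(np.vstack([A,B])*1.3,0,255).astype(np.uint8))
E
```

```text
(no output)
```

View pics/d7.png

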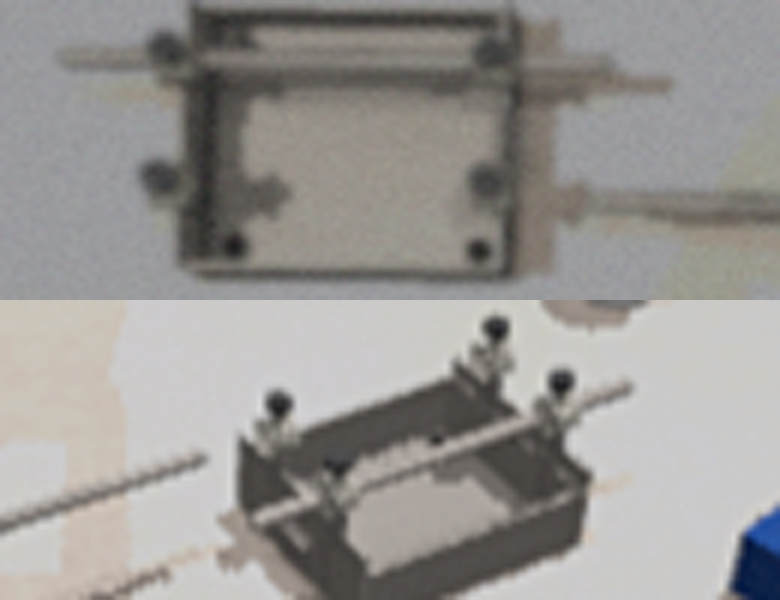

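```bash
cat > prof.py <<'E'
from h import *
import sys
tag=sys.argv[1];s=dict(np.load(f"s{tag}.npz"));yaw=np.radians(s["tcp_rot"][2]-90)
g=s["tool_pos"]+[0,0,44.6];d=np.array([-np.sin(yaw),np.cos(yaw),0]);e=np.array([.0297,1,0])
m=np.array([573.3,135.3,75]);rm=m+[60,-1.8,0]
def cen(G,c,X):
    u,v=px(c,X);ys=np.arange(-6,6.01,.25)
    p=cv2.remap(G,np.full((len(ys),1),u,np.float32),(v+ys).astype(np.float32)[:,None],cv2.INTER_LINEAR).ravel()
    w=np.clip(np.median(np.r_[p[:8],p[-8:]])-p-25,0,None);i=np.argmax(np.convolve(w,np.ones(9),"same"));sl=slice(max(0,i-9),i+10)
    return round(float((w[sl]*ys[sl]).sum()/w[sl].sum()),2)
for f,n in(("s","scene"),("t","top")):
    G=cv2.imread(f"pics/{f}{tag}.png").sum(2).astype(np.float32);G=cv2.GaussianBlur(G,(1,1),0);c=cam(n)
    print(n,"rearL",[cen(G,c,rm+y*e) for y in range(98,126,4)],"rearR",[cen(G,c,rm-y*e) for y in range(98,126,4)])
    print("  rear mid",[cen(G,c,rm+y*e) for y in range(-50,51,20)])
    print("  bar",[cen(G,c,g+L*d) for L in range(60,230,12)])
E
python3 prof.py 7
```

```text
scene rearL [0.94, 0.85, 0.78, 0.74, 0.81, 0.88, 0.83] rearR [-5.64, -2.57, nan, nan, -4.61, -3.94, -3.71]
  rear mid [-5.02, -5.12, -4.57, -4.11, nan, 3.87]
  bar [0.25, 0.13, 0.19, 0.25, 0.29, 0.19, 0.23, 0.34, 0.43, 0.53, 0.57, 0.48, 0.52, 0.52, 0.58]
top rearL [0.13, 0.22, 0.34, 0.18, 0.16, 0.47, 0.2] rearR [4.27, 3.48, 3.23, 3.32, 1.89, 1.09, 0.79]
  rear mid [2.7, 2.22, 2.14, 2.31, 3.32, nan]
  bar [-3.5, 4.89, 1.44, 1.26, 1.43, 1.61, 1.76, 1.77, 1.51, 1.96, 2.33, 1.92, 1.12, 0.98, 0.58]prof.py:10: RuntimeWarning: invalid value encountered in scalar divide
  return round(float((w[sl]*ys[sl]).sum()/w[sl].sum()),2)
```

```bash
python3 -m handwheel '[[0,0.0012,-0.0005,0],[0.02,0,0,0],[0.008,0,0,0],[0.005,0,0,0],[0.005,0,0,0],[0,0,0,0]]'|grep -vE "finger"
python3 -m handwheel '[[0.004,0,0,0],[0.004,0,0,0],[0.004,0,0,0],[0,0,0,0],[0,0,0,0]]'|grep -vE "finger"
```

```text
time: 15.05
tool_pos: [564.8, -175.7, 30.5]
tcp_rot: [180.0, 0.0, 88.3]
ft_force: [0.2, 0.2, -1.0]
grip_force: 98.0
time: 15.55
tool_pos: [565.1, -163.9, 30.4]
tcp_rot: [180.0, -0.0, 88.3]
ft_force: [0.5, 0.6, 0.4]
grip_force: 98.1
```

```bash
python3 chk.py 8; python3 prof.py 8 2>/dev/null
```

```text
{'tool_pos': array([ 565.09, -163.89,   30.41]), 'tcp_rot': array([ 1.7999e+02, -1.0000e-02,  8.8300e+01]), 'ft_force': array([0.54, 0.59, 0.41]), 'wrist_torque': array([ 0.15, -0.17, -0.24])}
scene rearL [0.92, 0.85, 0.77, 0.74, 0.83, 0.88, 0.83] rearR [-5.61, -2.57, nan, nan, -4.11, -3.73, -3.71]
  rear mid [-5.02, -5.12, -4.56, -3.95, nan, 3.88]
  bar [0.1, 0.24, 0.29, 0.35, 0.4, 0.47, 0.57, 0.64, 0.64, 0.84, 0.79, 0.8, 2.61, 4.46, -3.74]
top rearL [0.02, 0.31, 0.25, 0.2, 0.16, 0.16, 0.35] rearR [4.22, 3.49, 3.09, 3.46, 1.81, 1.11, 0.78]
  rear mid [2.74, 2.2, 2.21, 2.44, 3.44, nan]
  bar [-4.63, 4.97, -0.71, 5.7, 2.08, 2.08, 2.1, 2.14, 2.05, 2.18, 1.66, 2.65, 3.46, 4.27, -1.54]
```

```bash
python3 -m handwheel '[[0.008,0,0,0],[0.008,0,0,0],[0.008,0,0,0],[0,0,0,0]]'|grep -vE "finger"
python3 -m handwheel '[[0.01,0,0,0],[0.01,0,0,0],[0.01,0,0,0],[0,0,0,0],[0,0,0,0]]'|grep -vE "finger"; python3 -c "
from bench import r;print(r.sense()['wrist_torque'])"
```

```text
time: 16.1
tool_pos: [565.8, -138.6, 30.4]
tcp_rot: [-180.0, -0.0, 88.4]
ft_force: [1.0, 0.7, -0.7]
grip_force: 98.1
time: 16.6
tool_pos: [566.7, -109.6, 30.4]
tcp_rot: [180.0, -0.0, 88.3]
ft_force: [1.1, 0.9, 0.1]
grip_force: 98.2
[ 0.08554272 -0.2646376  -0.30100179]
```

```bash
python3 -m handwheel '[[0,0.001,0,0],[0,0.0005,0,0],[0,0,0,0],[0,0,0,0]]'|grep -E "pos|ft"; python3 chk.py 9;python3 prof.py 9 2>/dev/null
```

```text
tool_pos: [567.9, -110.5, 30.3]
ft_force: [-0.1, 0.3, -1.5]
{'tool_pos': array([ 567.94, -110.47,   30.28]), 'tcp_rot': array([-179.98,    0.  ,   88.28]), 'ft_force': array([-0.15,  0.26, -1.47]), 'wrist_torque': array([-0.07,  0.02, -0.06])}
scene rearL [0.94, 0.85, 0.77, 0.74, 0.82, 0.89, 0.82] rearR [-5.62, -2.55, nan, nan, nan, -3.92, -3.61]
  rear mid [-5.04, -5.12, -4.57, -4.11, nan, 3.87]
  bar [0.06, 0.22, 0.24, 0.3, 0.32, 0.42, 0.39, 0.57, 3.38, 5.4, -4.0, 4.43, 3.23, 3.26, 3.27]
top rearL [0.21, 0.29, 0.4, 0.27, 0.29, 0.33, 0.38] rearR [4.85, 3.71, 3.28, 3.53, 1.32, 0.82, 0.3]
  rear mid [2.8, 2.22, 2.21, 2.39, 3.57, nan]
  bar [2.42, -5.5, 0.72, 5.51, 1.41, 1.85, 2.75, 2.8, nan, -1.19, -1.39, 3.03, 1.74, 1.74, 1.71]
```

```bash
python3 -m handwheel '[[0.015,0,0,0],[0.015,0,0,0],[0.015,0,0,0],[0.015,0,0,0],[0.008,0,0,0],[0,0,0,0],[0,0,0,0]]'|grep -vE "finger"; python3 -c "
from bench import r;print(r.sense()['wrist_torque'])"
python3 -m handwheel '[[0.004,0,0,0],[0.003,0,0,0],[0.003,0,0,0],[0,0,0,0]]'|grep -E "pos|ft"; python3 -c "
from bench import r;print(r.sense()['wrist_torque'])"
```

```text
time: 17.85
tool_pos: [570.3, -41.9, 30.5]
tcp_rot: [180.0, 0.0, 88.3]
ft_force: [0.7, 0.3, -0.1]
grip_force: 98.0
[-0.03417995 -0.20964335 -0.08623221]
tool_pos: [570.5, -32.0, 30.4]
ft_force: [0.2, 0.0, -0.9]
[ 0.09949526 -0.20606741 -0.14690727]
```

```bash
for i in 1; do python3 -m handwheel '[[0.002,0.0005,0,0],[0.003,0,0,0],[0.003,0,0,0],[0,0,0,0]]'|grep -E "pos|ft"; done; python3 -m handwheel '[[0.003,0,0,0],[0.003,0,0,0],[0.003,0,0,0],[0,0,0,0]]'|grep -E "pos|ft";python3 -c "
from bench import r;print(r.sense()['wrist_torque'])"
```

```text
tool_pos: [571.0, -23.8, 30.3]
ft_force: [0.3, 0.7, -0.6]
tool_pos: [571.4, -14.8, 30.4]
ft_force: [0.3, -0.4, -1.3]
[-0.04108072 -0.00188433  0.00904002]
```

```bash
python3 -m handwheel '[[0.006,0,0,0],[0.006,0,0,0],[0.006,0,0,0],[0,0,0,0]]'|grep -E "pos|ft"; python3 -m handwheel '[[0.006,0,0,0],[0.006,0,0,0],[0.005,0,0,0],[0,0,0,0],[0,0,0,0],[0,0,0,0]]';python3 chk.py 10;  python3 - <<'E'
from h import *
s=dict(np.load("s10.npz"));k=cam("scene");e=np.array([.0297,1,0]);m=np.array([573.3,135.3,75])
G=cv2.imread("pics/s10.png").sum(2)
for y in(90,95,100,105,110,115,120,125,130):
    u,v=px(k,m+y*e).round().astype(int);print(y,u,v,G[v-5:v+6,u])
E
```

```text
tool_pos: [572.0, 3.8, 30.4]
ft_force: [-0.2, 0.1, -0.7]
time: 20.05
tool_pos: [572.5, 19.6, 30.4]
tcp_rot: [-180.0, 0.0, 88.3]
ft_force: [-0.4, -0.3, -0.6]
finger_gap: 6.2
grip_force: 98.0
{'tool_pos': array([572.49,  19.59,  30.39]), 'tcp_rot': array([-180.  ,    0.  ,   88.29]), 'ft_force': array([-0.4 , -0.34, -0.57]), 'wrist_torque': array([-0.08, -0.04, -0.02])}
90 334 168 [297 214 245 340 403 384 335 297 303 407 466]
95 335 168 [463 462 464 471 463 406 330 303 366 445 483]
100 337 167 [475 475 474 477 459 402 312 347 468 483 477]
105 338 167 [473 475 476 477 458 391 296 371 480 480 474]
110 339 166 [474 477 475 474 458 423 353 293 398 477 479]
115 340 166 [419 474 478 477 455 401 312 343 464 483 483]
120 341 166 [349 417 475 477 452 409 361 397 479 484 445]
125 342 165 [326 326 346 422 478 474 466 465 467 481 463]
130 343 165 [335 330 334 403 476 480 476 479 477 478 460]
```

```bash
python3 -c "
from bench import r;print(r.hand_in())"
```

```text
the job is handed in; nothing more can be done
None
```

I pressed the bell to its stop and threaded the bar through both front bushings, with ends about 38 mm (left, seen in the scene camera) and 56 mm (right, worked out from the bar's length) beyond the outer faces. I handed it in with the bar still gripped at about 98 N and under 1 N at the wrist; the hand-in call gave no verdict.

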